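# Change the open mosaic tray

## Task

Only one tile tray of the rack may stand out at a time. First push the red tray fully home with a fingertip, then hook a fingertip behind the upright front lip of the blue tray and draw it all the way out to its stop, gently enough that the little pot standing in it stays upright. Do not grip or lift anything, leave the yellow tray and the things around the rack where they are, and finish clear of everything.

Things in the scene. Friction and masses are not known exactly. Their poses are not given: they have to be found in the camera images.
- red_tray (a joint): how far the tray of red tiles stands out of its rail case, m: 0 = fully home (front flush with the case), 0.10 = out to its stop. At the start it stands 0.05 to 0.08 out. Slides along the x axis of its lip point (out = -x) on rails with about 2 N of friction; stays where it is left.
- blue_tray (a joint): the same for the tray of blue tiles; it starts 0 to 0.012 out, nearly home.
- yellow_tray (a joint): the same for the tray of yellow tiles; it starts 0 to 0.012 out and is to be left alone.
- red_lip_top (a point): middle of the top edge of the red tray's inner lip, moving with the tray. Axes: x horizontal along the rail, from front to rear of the tray; y across to the left; z up. The three trays are alike, light wood, 178 mm long, 100 mm wide, side by side in any order 120 mm apart, each with tiles of its colour inside and on its front. Table in front of the rack: 62 mm below this point.
- blue_lip_top (a point): the same point on the blue tray. The lip's rear surface is 2.5 mm behind it (+x). Behind that is an empty finger well, 52 mm long along x, 90 mm wide, its floor 43 mm below this point; its sides and rear wall rise to 19 mm below this point, the steel rails beside the trays to 20 mm below. Farther back come a tile bay and the rear bay.
- yellow_lip_top (a point): the same point on the yellow tray. The upright front of every tray is 100 mm wide and 10 mm thick: the lip board (5 mm, about this point) and before it the face board (5 mm), whose front surface lies 7.5 mm from this point towards -x and whose top is 5 mm below this point.
- blue_bay (a point): middle of the floor of the blue tray's rear bay, 140 mm behind its lip point and 43 mm lower; axes as the lip point. The bay is 51 mm long and 90 mm wide.
- pot: small white pot with a brass cap, 30 mm across, 40 mm tall, about 60 g, standing loose in the rear bay of the blue tray. Origin: centre of its underside; z up when upright.
- glue_a: orange glue bottle with a white cap, 48 mm across, 150 mm tall, loose, to the left of the rack. Origin: centre of its underside.
- glue_b: orange glue bottle with a white cap, 48 mm across, 130 mm tall, loose, to the right of the rack. Origin: centre of its underside.
- hoop: loose flat brass ring, 100 mm across, 10 mm tall, lying on the table between the robot and the rack. Origin: centre of its underside.
- plate: loose white plate with tiles on it, 170 mm across, about 20 mm tall, on the left. Origin: centre of its underside.
- brush: loose brush, 170 mm long, lying on the right. Origin: underside of its middle.
- cup: loose blue cup, 72 mm across, 85 mm tall, on the right. Origin: centre of its underside.

How it is judged:
On the way, in this order (a step that is already met when the one before it is completed fails the run):
1. the red tray is pushed home while the blue one is still in (value of joint red_tray below 0.005 m and value of joint blue_tray below 0.03 m), for 0.2 s.
2. the blue tray is drawn out to its stop, the red one staying home (value of joint blue_tray above 0.094 m and value of joint red_tray below 0.005 m), for 0.2 s.
At the end, for the whole second after the job is handed in: The red tray is home (within 5 mm), the blue tray is out to its stop (within 6 mm), the yellow tray is within 8 mm of where it was, and the pot stands upright (within 0.15 rad) at rest in the rear bay of the blue tray (all of step 2 and distance of yellow_lip_top from where it was at the start of the episode below 0.008 m and angle between pot's own z axis and vertical below 0.15 rad and horizontal distance between pot and blue_bay below 0.05 m and height (world z) of pot below 0.03 m and linear speed of pot below 0.02 m/s); the robot touches nothing.
It fails at once if the front of the red tray is gripped: its lip and its face board both pressed by the fingers with over 8 N (contact force between the fingers and red_tray_c0 above 8 N and contact force between the fingers and red_tray_c1 above 8 N).
It fails at once if the front of the blue tray is gripped: its lip and its face board both pressed by the fingers with over 8 N (contact force between the fingers and blue_tray_c0 above 8 N and contact force between the fingers and blue_tray_c1 above 8 N).
It fails at once if the pot is knocked over or lifted (20 mm or more) (angle between pot's own z axis and vertical above 0.6 rad or height (world z) of pot above 0.04 m).
It fails at once if the yellow tray is moved over 12 mm (distance of yellow_lip_top from where it was at the start of the episode above 0.012 m).
It fails at once if a thing around the rack (bottle, ring, plate, brush, cup) is moved or lifted over 25 mm or knocked over (distance of any of glue_a, glue_b, hoop, plate, brush, cup from where it was at the start of the episode above 0.025 m or angle between any of glue_a, glue_b, cup's own z axis and vertical above 0.5 rad).
It also fails if it takes over 48 s, if anything falls off the work surface, if the arm or the gripper's body presses on something with over 40 N, if the wrist force passes 120 N, or if a joint passes its speed limit or range.

## Robot

A 6-joint arm with a two-finger parallel gripper is mounted at the origin on the work surface. World frame = base frame: x ahead of the robot, y to its left, z up, the work surface at z = 0. Lengths are in m, angles in rad, forces in N, time in s.
With the tool pointing down it reaches from about 0.3 to 0.875 m from the base axis. Payload 6.4 kg.
Tool frame: the origin (TCP) lies between the finger pads; the fingertips stand 11 mm ahead of it and the grasp point (between the pads) lies 8 mm behind it (ctrl.tcp_to_tips is the distance from the TCP to the fingertips, in m); x points along the fingers, z is the direction in which the jaws open and shut, and the axes are right-handed (so a half turn about x gives the same grasp; the last joint's range is limited). The gripper opens to 85 mm and grips with 20 to 120 N. Pads are 22 mm wide; open, the fingers measure 114 mm over their backs; the gripper's body (76 mm by 85 mm) begins 54 mm behind the grasp point. The pads swing forward as they close: fully open they stand 13 mm farther back than shut.
Start: joints at [-1.36, 0.181, 1.607, -0, 1.354, -0.206], TCP at [0.233, -0.526, 0.242] pointing down, gripper open.
Joint ranges: [-2.99, 2.99], [-0.89, 2.07], [0.3, 2.58], [-1.14, 4.28], [0, 2.63], [-3.12, 3.12]. Speed limits (rad/s): [2.57, 2.57, 3.01, 3.14, 3.14, 3.14].

## Interface

Orientations are given as a unit quaternion [w, x, y, z].
In Python, from bench import ctrl, eyes, hand_in gives the robot as it stands. The module is installed in compiled form; this text tells all that it offers.
- The arm moves only by the tool step_arm, never from a script. Its arguments are lists of equal length, an entry for each row: "xyz": the shift along the world's x, y, z in mm, a list of three; "spin": the turn about the world's z in rad; "fingers": the opening in per cent of the stroke, from 0 (shut) to 100 (fully open). A call has 1 to 10 rows; each row is the pose to reach, as a shift and turn from the pose commanded when the call began; what a row does not reach only later rows make up. A row lasts 1/10 s, in which the tool goes at most 50 mm and 8.59 degrees, less where a joint would pass 70% of its speed; a pose out of reach is approached as far as the arm can. A call with a gripper value outside its range is refused whole. The fingers move at their own pace and stop on an object; the grip force is fixed at half the most. Time passes only in rows, so rows that repeat a pose let the fingers close. It gives the time, the measured TCP pose, the force and the opening at its end, in the units of the state.
- ctrl.get_obs(): the state, without advancing time (a new reading comes with each control period).
- eyes.camera(name): name is "scene" or "top"; returns the picture (420x560x3 uint8, red, green, blue); there is no depth.
- eyes.camera_model(name): a dict with "vertical_fov" (degrees; the focal length in pixels is half the picture's height over the tangent of half this angle, whatever the lens; pixels are square), "cx", "cy" (the principal point, pixels), "pose" (4x4, takes a point from camera to world coordinates). Camera axes: x right, y up, looking along -z (the intrinsics and any distortion apply to the point x, -y, -z); pixel columns grow to the right and rows downward; lengths in m; the calibration is good to about 2 mm. A picture is of the moment at which its call begins. camera_model takes no time and is no camera call.
- hand_in(): hands the job in, once; it reports no verdict.
The state is a dict: "time_s": time; "q": joint angles; "dq": joint speeds; "joint_efforts": joint torques, N m; "eef_pos": TCP position; "eef_rot": TCP orientation; "wrist_force": force on the tool from outside, world axes, zero at the start; "torque": the same for the moment, N m; "opening": opening from 0.0 (shut) to 1.0 (fully open).
Only numpy, scipy, OpenCV 4.12 (cv2) and the standard library are available. Lean on these libraries where they do the work, as an engineer would, in place of code of your own. Each camera call takes 0.05 s, during which the arm holds its last target.

## Working session

There is one attempt and no reset: what is moved stays moved. The work goes in short steps, Python scripts to look and compute and a tool call to move; the robot and the scene stay as the last step left them, time stands still between calls to the robot, and variables do not carry over. Pictures are saved under pics/ and viewed, and the job is handed in when it is done.

Besides the shell and the picture viewer there is one more tool, called after "Call:" by a JSON object that holds its "method" and its "body". step_arm: Moves the arm, as the interface text tells. Its arguments: {"type":"object","properties":{"xyz":{"type":"array"},"spin":{"type":"array"},"fingers":{"type":"array"}},"required":["xyz","spin","fingers"]}

```bash
mkdir -p pics; python3 - <<'E'
from bench import ctrl, eyes
import cv2, numpy as np
np.set_printoptions(precision=4,suppress=True)
o=ctrl.get_obs()
print(o['time_s'],o['eef_pos'],o['eef_rot'],o['opening'],ctrl.tcp_to_tips)
for n in ('scene','top'):
    cv2.imwrite(f'pics/{n}0.png',cv2.cvtColor(eyes.camera(n),cv2.COLOR_RGB2BGR))
    m=eyes.camera_model(n); print(n,m)
E
```

```text
0.0 [ 0.2327 -0.5252  0.2414] [ 0.5922  0.3862  0.5931 -0.3853] 0.9973698775550569 0.011
scene {'vertical_fov': 43.297118904677795, 'cx': 265.7455907551052, 'cy': 211.350789877532, 'pose': array([[ 0.5551, -0.6415,  0.5294,  1.2568],
       [ 0.8317,  0.4372, -0.3422, -0.488 ],
       [-0.0119,  0.6303,  0.7763,  1.1395],
       [ 0.    ,  0.    ,  0.    ,  1.    ]])}
top {'vertical_fov': 43.738526508523215, 'cx': 271.6761086439175, 'cy': 211.05921485230039, 'pose': array([[ 0.0048,  0.9979, -0.0641,  0.426 ],
       [-1.    ,  0.005 ,  0.003 ,  0.0181],
       [ 0.0033,  0.064 ,  0.9979,  1.5642],
       [ 0.    ,  0.    ,  0.    ,  1.    ]])}
```

View pics/scene0.png

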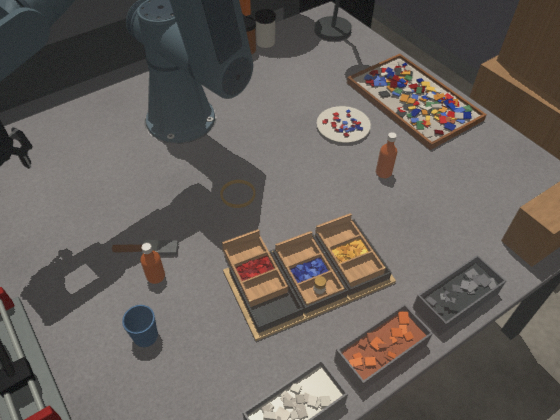

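View pics/top0.png

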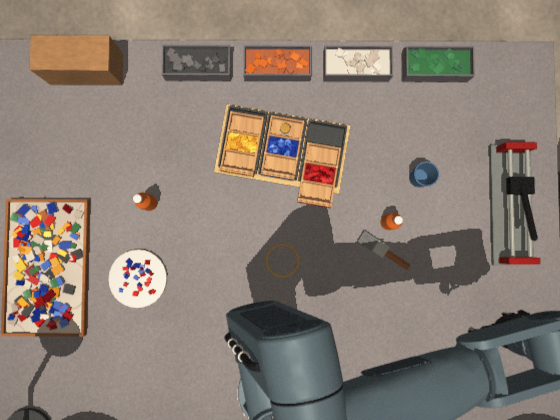

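Both views show the rack ahead, in the order yellow, blue, red from left to right. The red tray stands out at top-view (317,195). The ring is at (282,261), with the brush and the right-hand bottle near (390,225). Next I'll enlarge the rack.

```bash
cat > h.py <<'E'
import numpy as np, cv2
from bench import ctrl, eyes
np.set_printoptions(precision=4,suppress=True)
def K(m):
    f=210/np.tan(np.radians(m['vertical_fov'])/2); return f
def ray(n,u,v):
    m=eyes.camera_model(n); f=K(m); P=m['pose']
    d=P[:3,:3]@np.array([(u-m['cx'])/f,-(v-m['cy'])/f,-1]); return P[:3,3],d
def onz(n,u,v,z):
    c,d=ray(n,u,v); return c+d*(z-c[2])/d[2]
def tri(a,b):
    c1,d1=ray('top',*a); c2,d2=ray('scene',*b)
    A=np.c_[d1,-d2]; s,t=np.linalg.lstsq(A,c2-c1,rcond=None)[0]
    p,q=c1+s*d1,c2+t*d2; return (p+q)/2, np.linalg.norm(p-q)
def proj(n,p):
    m=eyes.camera_model(n); f=K(m); P=m['pose']; c=P[:3,:3].T@(np.asarray(p)-P[:3,3])
    return np.array([m['cx']+f*c[0]/-c[2], m['cy']-f*c[1]/-c[2]])
def crop(src,out,x0,y0,w,h,s):
    i=cv2.imread(src)[y0:y0+h,x0:x0+w]; i=cv2.resize(i,None,fx=s,fy=s,interpolation=cv2.INTER_CUBIC)
    for k in range(0,w,10):
        cv2.putText(i,str(x0+k),(k*s,8),0,.3,(0,255,0),1) if k%20==0 else None
        cv2.line(i,(k*s,10),(k*s,14),(0,255,0),1)
    for k in range(0,h,10):
        cv2.putText(i,str(y0+k),(0,k*s+3),0,.3,(0,255,0),1) if k%20==0 else None
    cv2.imwrite(out,i)
E
python3 - <<'E'
from h import *
crop('pics/top0.png','pics/topc.png',210,95,150,120,5)
crop('pics/scene0.png','pics/scenec.png',215,205,190,140,4)
E
```

```text
(no output)
```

View pics/topc.png

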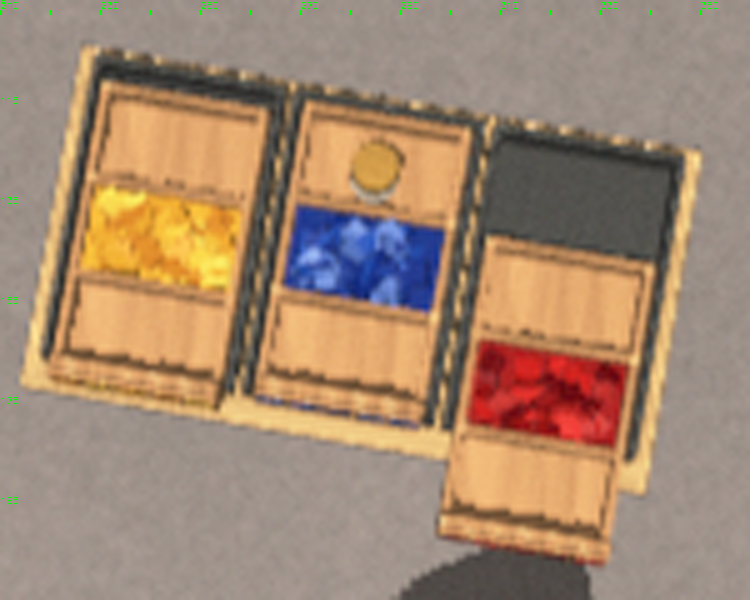

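View pics/scenec.png

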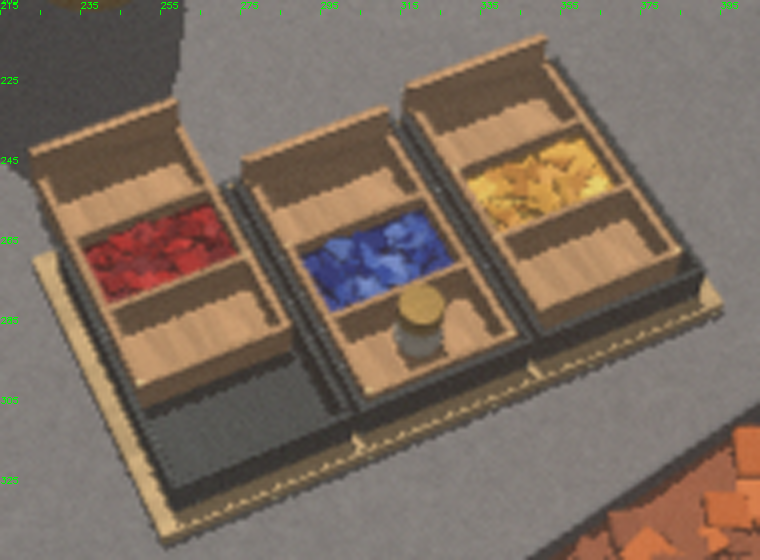

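```bash
python3 - <<'E'
from h import *
S=lambda x,y:(215+x/4-.4,205+y/4-.4)
T=lambda x,y:(210+x/5-.4,95+y/5-.4)
# rear-top lip edge corners in scene
for n,a,b,ta,tb in [('red',(37,156),(178,108),(448,514),(611,540)),('blue',(248,165),(391,116),(262,372),(424,397)),('yel',(408,92),(548,43),(57,355),(222,380))]:
    p=onz('scene',*S(*a),.062);q=onz('scene',*S(*b),.062)
    print(n,p,q,np.linalg.norm(q-p),np.degrees(np.arctan2((p-q)[1],(p-q)[0])),'mid',(p+q)/2)
    t1=onz('top',*T(*ta),.062);t2=onz('top',*T(*tb),.062)
    print('   top',t1,t2,np.linalg.norm(t1-t2),'mid',(t1+t2)/2, np.degrees(np.arctan2((t1-t2)[1],(t1-t2)[0])))
    # scene a = right(-y) end; top a = left end
    print('  tri R',tri(T(*tb),S(*a)),'L',tri(T(*ta),S(*b)))
E
```

```text
red [ 0.5494 -0.1574  0.062 ] [ 0.5676 -0.0638  0.062 ] 0.09530860799393054 -101.05189055988352 mid [ 0.5585 -0.1106  0.062 ]
   top [ 0.5622 -0.0656  0.062 ] [ 0.5477 -0.1596  0.062 ] 0.09508220732498078 mid [ 0.555  -0.1126  0.062 ] 81.19158920384317
  tri R (array([ 0.5484, -0.1584,  0.0616]), np.float64(0.0027324112174391237)) L (array([ 0.5638, -0.064 ,  0.0577]), np.float64(0.00433381471839361))
blue [ 0.6292 -0.0521  0.062 ] [0.6488 0.0443 0.062 ] 0.09835096431038935 -101.49734773235117 mid [ 0.639  -0.0039  0.062 ]
   top [0.6441 0.0421 0.062 ] [ 0.6301 -0.0516  0.062 ] 0.09478378573404657 mid [ 0.6371 -0.0048  0.062 ] 81.46693738289288
  tri R (array([ 0.6298, -0.052 ,  0.0625]), np.float64(0.0008411751701335869)) L (array([0.6459, 0.044 , 0.0587]), np.float64(0.004412015307339874))
yel [0.6396 0.0647 0.062 ] [0.6589 0.1641 0.062 ] 0.10123072435698832 -100.94067046021269 mid [0.6493 0.1144 0.062 ]
   top [0.6534 0.1607 0.062 ] [0.6393 0.0652 0.062 ] 0.09656144863950784 mid [0.6464 0.113  0.062 ] 81.62703600476469
  tri R (array([0.6394, 0.0651, 0.0614]), np.float64(0.00022637980073189203)) L (array([0.6556, 0.1634, 0.0588]), np.float64(0.005854613524610531))
```

```bash
python3 - <<'E'
from h import *
S=lambda x,y:(215+x/4-.4,205+y/4-.4)
T=lambda x,y:(210+x/5-.4,95+y/5-.4)
def ang(f,n,a,b,z):
    p=onz(n,*f(*a),z);q=onz(n,*f(*b),z);d=p-q; 
    return np.degrees(np.arctan2(d[1],d[0])),np.linalg.norm(d),p,q
print('base front',ang(T,'top',(22,385),(645,492),.003))
print('base rear',ang(T,'top',(85,47),(698,150),.003))
print('base left',ang(T,'top',(85,47),(22,385),.003))
print('base right',ang(T,'top',(698,150),(645,492),.003))
print('sc base rear',ang(S,'scene',(722,308),(168,543),.003))
print('sc base right',ang(S,'scene',(168,543),(35,260),.003))
# tiles hue centroids and wood ends
print('tray L/R sides blue', ang(T,'top',(302,100),(268,372),.043), ang(T,'top',(474,126),(432,400),.043))
print('sc red right side', ang(S,'scene',(142,383),(40,185),.043),'yel left side',ang(S,'scene',(683,247),(553,62),.043))
# obstacles
print('hoop',onz('top',282,261,.005),'glue_b cap',onz('top',398,220,.13),'brush',onz('top',365,235,.01),onz('top',405,263,.01),'cup',onz('top',424,173,.08))
print('pot',onz('top',*T(376,165),.059),onz('scene',*S(421,303),.059))
E
```

```text
base front (np.float64(80.49667709457987), np.float64(0.3793718634539576), array([0.6441, 0.1871, 0.003 ]), array([ 0.5814, -0.187 ,  0.003 ]))
base rear (np.float64(80.64866657340418), np.float64(0.376228759744777), array([0.8504, 0.1514, 0.003 ]), array([ 0.7893, -0.2198,  0.003 ]))
base left (np.float64(-9.816936306218512), np.float64(0.20943077037971686), array([0.8504, 0.1514, 0.003 ]), array([0.6441, 0.1871, 0.003 ]))
base right (np.float64(-8.95928748178493), np.float64(0.2104351465329937), array([ 0.7893, -0.2198,  0.003 ]), array([ 0.5814, -0.187 ,  0.003 ]))
sc base rear (np.float64(80.63107870404049), np.float64(0.37668481365436784), array([0.8504, 0.1541, 0.003 ]), array([ 0.7891, -0.2176,  0.003 ]))
sc base right (np.float64(-9.636758556622272), np.float64(0.21243914133968964), array([ 0.7891, -0.2176,  0.003 ]), array([ 0.5797, -0.182 ,  0.003 ]))
tray L/R sides blue (np.float64(-6.740723700325237), np.float64(0.16277626942757317), array([0.8085, 0.0198, 0.043 ]), array([0.6469, 0.0389, 0.043 ])) (np.float64(-8.5520811962453), np.float64(0.1645142641850291), array([ 0.7936, -0.0817,  0.043 ]), array([ 0.6309, -0.0572,  0.043 ]))
sc red right side (np.float64(-8.45714259911299), np.float64(0.15682494879679176), array([ 0.7123, -0.1846,  0.043 ]), array([ 0.5572, -0.1615,  0.043 ])) yel left side (np.float64(-9.677078799644168), np.float64(0.15863597495782716), array([0.8189, 0.1414, 0.043 ]), array([0.6625, 0.1681, 0.043 ]))
hoop [ 0.3777 -0.018   0.005 ] glue_b cap [ 0.4952 -0.3333  0.13  ] brush [ 0.4559 -0.2641  0.01  ] [ 0.3736 -0.382   0.01  ] cup [ 0.6324 -0.4213  0.08  ]
pot [ 0.7664 -0.0235  0.059 ] [ 0.7679 -0.0227  0.059 ]
```

```bash
python3 - <<'E'
from h import *
from scipy.spatial.transform import Rotation as R
o=ctrl.get_obs(); w,x,y,z=o['eef_rot']; r=R.from_quat([x,y,z,w]).as_matrix(); print(r)
print('jaw ang',np.arctan2(r[1,2],r[0,2]),'target',np.radians(80.6),o['q'],o['time_s'],o['wrist_force'])
E
```

```text
[[-0.0003  0.9144  0.4048]
 [ 0.0016  0.4048 -0.9144]
 [-1.      0.0003 -0.0015]]
jaw ang -1.1540108407962548 target 1.4067353771074296 [-1.3603  0.1814  1.6079  0.      1.3538 -0.2063] 0.1 [ 0.2893 -0.2478 -0.2388]
```

Call:
{"method": "step_arm", "body": {"xyz": [[20,30,0],[55,85,0],[90,140,0],[125,195,0],[160,250,0],[190,295,0],[220,340,0],[250,385,0],[268,412,0],[274,422,0]], "spin": [-0.05,-0.12,-0.19,-0.26,-0.33,-0.4,-0.47,-0.54,-0.57,-0.581], "fingers": [0,0,0,0,0,0,0,0,0,0]}}

```text
time_s: 1.1
eef_pos: [0.4981, -0.1161, 0.2422]
eef_rot: [-0.457, -0.54, -0.457, 0.54]
wrist_force: [1.2, -1.3, -0.0]
opening: 0.004
```

Call:
{"method": "step_arm", "body": {"xyz": [[0,0,0],[0,0,0],[0,0,-30],[0,0,-70],[0,0,-110],[0,0,-130],[0,0,-130]], "spin": [0,0,0,0,0,0,0], "fingers": [0,0,0,0,0,0,0]}}

```text
time_s: 1.8
eef_pos: [0.4941, -0.1185, 0.1088]
eef_rot: [-0.454, -0.539, -0.459, 0.541]
wrist_force: [-0.1, 0.8, -0.3]
opening: -0.001
```

```bash
python3 - <<'E'
from h import *
for n in ('scene','top'):
    cv2.imwrite(f'pics/{n}1.png',cv2.cvtColor(eyes.camera(n),cv2.COLOR_RGB2BGR))
o=ctrl.get_obs(); print(o['time_s'],o['eef_pos'],o['q'],o['wrist_force'],o['opening'])
crop('pics/scene1.png','pics/scene1c.png',150,100,250,190,3)
E
```

```text
1.9 [ 0.4971 -0.1194  0.1126] [-0.4681  0.2011  1.871  -0.0002  1.0699  1.269 ] [0.2259 0.2771 0.8192] -0.0010712762824617414
```

View pics/scene1c.png

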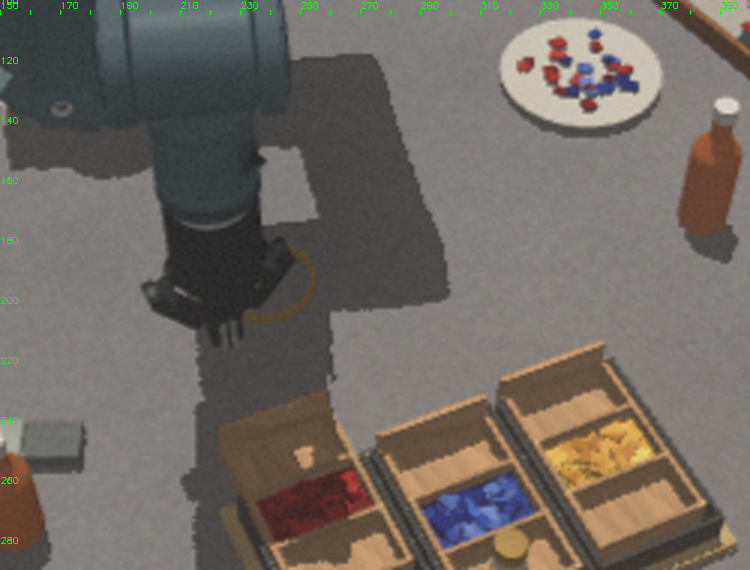

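The gripper is shut and tool-down about 40 mm in front of the red tray. The lip is near scene pixel (240,238) and the fingertips at about (225,213). I'll line up, descend and push.

Call:
{"method": "step_arm", "body": {"xyz": [[10,14,-20],[10,14,-50],[10,14,-68],[10,14,-68],[10,14,-68]], "spin": [0,0,0,0,0], "fingers": [0,0,0,0,0]}}

```text
time_s: 2.4
eef_pos: [0.5085, -0.1051, 0.046]
eef_rot: [0.458, 0.54, 0.456, -0.539]
wrist_force: [-0.9, -0.5, -0.0]
opening: -0.002
```

```bash
python3 - <<'E'
from h import *
for n in ('scene','top'):
    cv2.imwrite(f'pics/{n}2.png',cv2.cvtColor(eyes.camera(n),cv2.COLOR_RGB2BGR))
o=ctrl.get_obs(); print(o['time_s'],o['eef_pos'],o['q'],o['wrist_force'],o['opening'])
crop('pics/scene2.png','pics/scene2c.png',180,160,190,140,4)
crop('pics/top2.png','pics/top2c.png',230,95,150,120,5)
E
```

```text
2.5 [ 0.509  -0.1051  0.0464] [-0.4323  0.3285  1.8767 -0.      0.9326  1.3031] [ 0.2401 -0.426  -0.4677] -0.002031785532526224
```

View pics/scene2c.png

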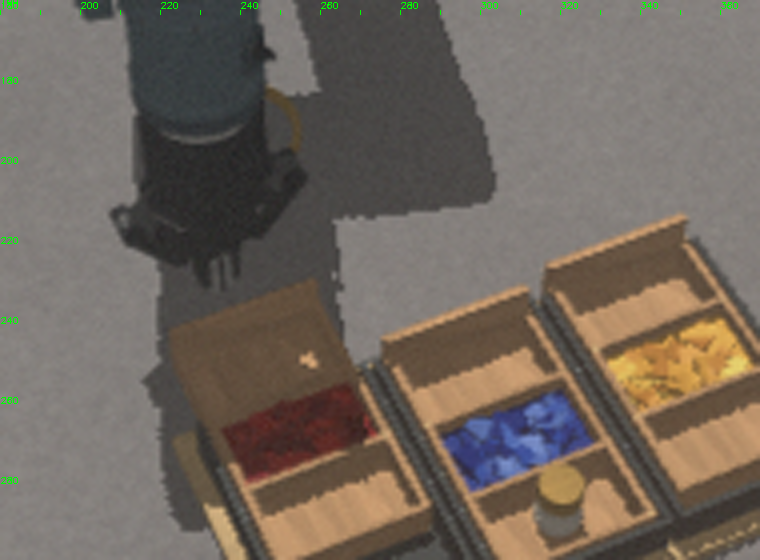

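View pics/top2c.png

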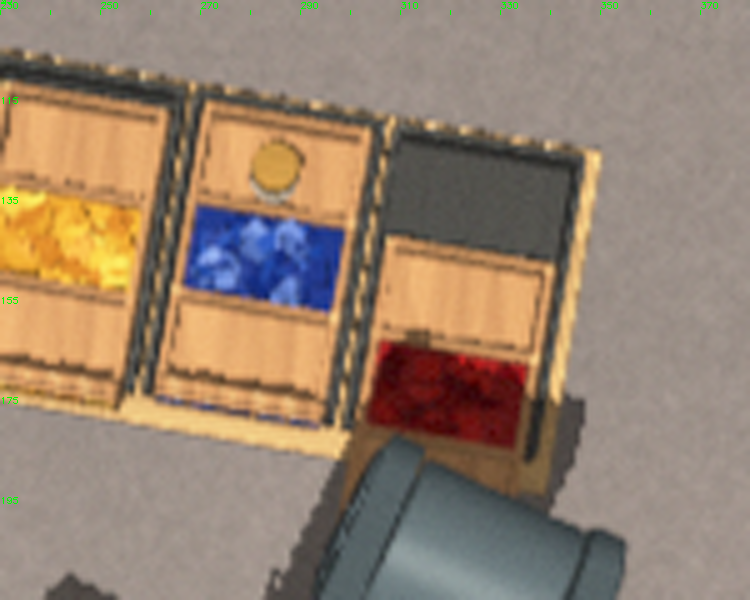

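Call:
{"method": "step_arm", "body": {"xyz": [[8,-1.3,0],[16,-2.6,0],[24,-4,0],[32,-5.3,0],[39,-6.5,0],[47,-7.8,0],[55,-9.1,0],[63,-10.4,0],[71,-11.7,0],[77,-12.7,0]], "spin": [0,0,0,0,0,0,0,0,0,0], "fingers": [0,0,0,0,0,0,0,0,0,0]}}

```text
time_s: 3.5
eef_pos: [0.5851, -0.1171, 0.0441]
eef_rot: [-0.457, -0.539, -0.457, 0.539]
wrist_force: [-3.2, -1.2, 0.9]
opening: 0.001
```

Call:
{"method": "step_arm", "body": {"xyz": [[2,-0.3,0],[4,-0.7,0],[6,-1,0],[8,-1.3,0]], "spin": [0,0,0,0], "fingers": [0,0,0,0]}}

```text
time_s: 3.9
eef_pos: [0.5923, -0.1181, 0.0442]
eef_rot: [-0.457, -0.539, -0.457, 0.539]
wrist_force: [-1.9, -1.6, -0.3]
opening: -0.0
```

Call:
{"method": "step_arm", "body": {"xyz": [[1,-0.2,0],[2,-0.3,0],[2,-0.3,0]], "spin": [0,0,0], "fingers": [0,0,0]}}

```text
time_s: 4.2
eef_pos: [0.5945, -0.1184, 0.0442]
eef_rot: [0.457, 0.539, 0.457, -0.539]
wrist_force: [-2.1, -1.0, -0.2]
opening: -0.001
```

Still only rail friction (about 2 N), so I'll continue in small steps until the stop shows in the force.

Call:
{"method": "step_arm", "body": {"xyz": [[1,-0.2,0],[2,-0.3,0]], "spin": [0,0], "fingers": [0,0]}}

```text
time_s: 4.4
eef_pos: [0.5964, -0.1187, 0.0443]
eef_rot: [-0.457, -0.539, -0.457, 0.539]
wrist_force: [-2.2, -1.3, -1.3]
opening: -0.001
```

Call:
{"method": "step_arm", "body": {"xyz": [[1,-0.2,0],[2,-0.3,0]], "spin": [0,0], "fingers": [0,0]}}

```text
time_s: 4.6
eef_pos: [0.5975, -0.1188, 0.0442]
eef_rot: [-0.457, -0.539, -0.458, 0.54]
wrist_force: [-9.3, -0.4, 5.7]
opening: -0.001
```

Call:
{"method": "step_arm", "body": {"xyz": [[1,-0.2,0],[1,-0.2,0]], "spin": [0,0], "fingers": [0,0]}}

```text
time_s: 4.8
eef_pos: [0.5976, -0.1188, 0.0442]
eef_rot: [-0.456, -0.538, -0.459, 0.54]
wrist_force: [-10.8, 0.2, 7.5]
opening: 0.002
```

The force has risen to 13 N without further travel, so this should be the stop. I'll back off, lift and check.

Call:
{"method": "step_arm", "body": {"xyz": [[0,0,0],[0,0,0],[-8,1.3,0],[-20,3.3,0],[-40,6.6,0],[-60,10,20],[-80,13,60],[-110,13,100],[-150,13,120],[-150,13,120]], "spin": [0,0,0,0,0,0,0,0,0,0], "fingers": [0,0,0,0,0,0,0,0,0,0]}}

```text
time_s: 5.8
eef_pos: [0.4485, -0.1063, 0.1677]
eef_rot: [0.459, 0.54, 0.455, -0.539]
wrist_force: [0.8, -0.3, 0.4]
opening: -0.001
```

```bash
python3 - <<'E'
from h import *
for n in ('scene','top'):
    cv2.imwrite(f'pics/{n}3.png',cv2.cvtColor(eyes.camera(n),cv2.COLOR_RGB2BGR))
o=ctrl.get_obs(); print(o['time_s'],o['eef_pos'],o['q'],o['wrist_force'],o['opening'])
crop('pics/scene3.png','pics/scene3c.png',215,205,190,140,4)
crop('pics/top3.png','pics/top3c.png',210,95,150,120,5)
E
```

```text
5.9 [ 0.4502 -0.1065  0.1655] [-0.4902  0.0109  1.9578  0.0006  1.1686  1.2452] [-0.0299  0.0617 -0.8106] 0.002257301394948845
```

View pics/scene3c.png

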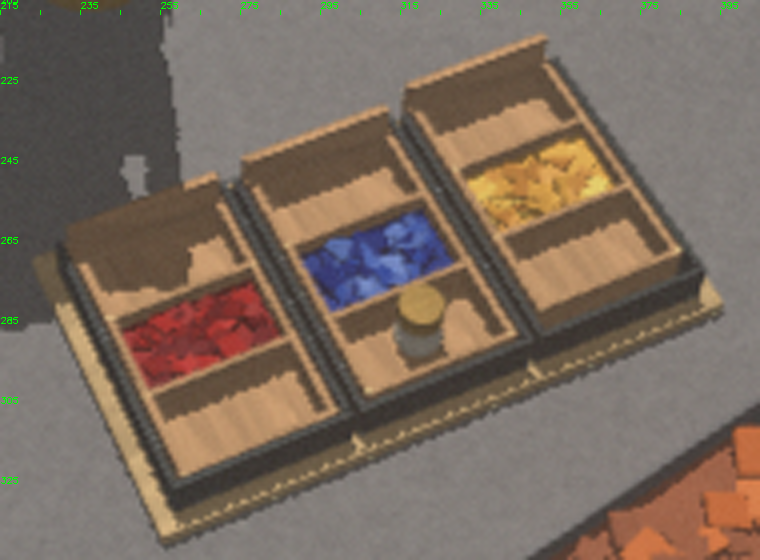

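View pics/top3c.png

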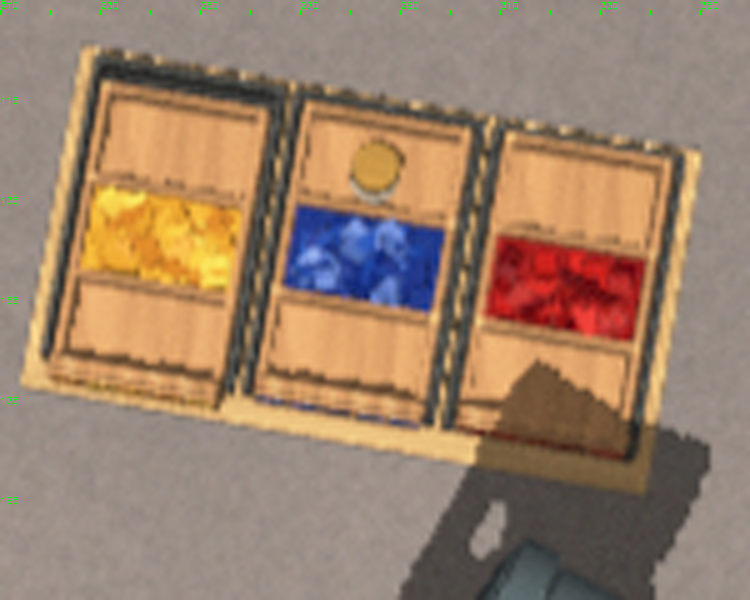

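Red now stands home: its rear is against the case end, in line with blue in the top view at around (320,125). Pot, blue and yellow look unchanged. Next I'll go over the blue finger well at about (0.661,-0.008).

Call:
{"method": "step_arm", "body": {"xyz": [[25,12,0],[60,28,0],[95,44,0],[130,60,0],[165,77,0],[190,88,0],[205,95,-10],[211,98,-25],[211,98,-45],[211,98,-60]], "spin": [0,0,0,0,0,0,0,0,0,0], "fingers": [0,0,0,0,0,0,0,0,0,0]}}

```text
time_s: 6.9
eef_pos: [0.6593, -0.0078, 0.1006]
eef_rot: [-0.456, -0.538, -0.458, 0.54]
wrist_force: [0.8, -0.5, -0.7]
opening: -0.002
```

Call:
{"method": "step_arm", "body": {"xyz": [[0,0,0],[0,0,0]], "spin": [0,0], "fingers": [0,0]}}

```text
time_s: 7.1
eef_pos: [0.6599, -0.0084, 0.1035]
eef_rot: [-0.457, -0.539, -0.458, 0.54]
wrist_force: [0.8, -0.4, 0.7]
opening: -0.003
```

```bash
python3 - <<'E'
from h import *
for n in ('scene','top'):
    cv2.imwrite(f'pics/{n}4.png',cv2.cvtColor(eyes.camera(n),cv2.COLOR_RGB2BGR))
o=ctrl.get_obs(); print(o['time_s'],o['eef_pos'],o['q'],o['wrist_force'],o['opening'])
p=o['eef_pos']; print('u',p[0]*.9866-p[1]*.1633,'v',p[0]*.1633+p[1]*.9866)
crop('pics/scene4.png','pics/scene4c.png',215,175,190,150,4)
E
```

```text
7.2 [ 0.6611 -0.0086  0.1053] [-0.1921  0.5057  1.4752  0.0001  1.159   1.5433] [-0.4862 -0.2457  0.1045] -0.002076130293094498
u 0.6535986296588551 v 0.0994954227617975
```

View pics/scene4c.png

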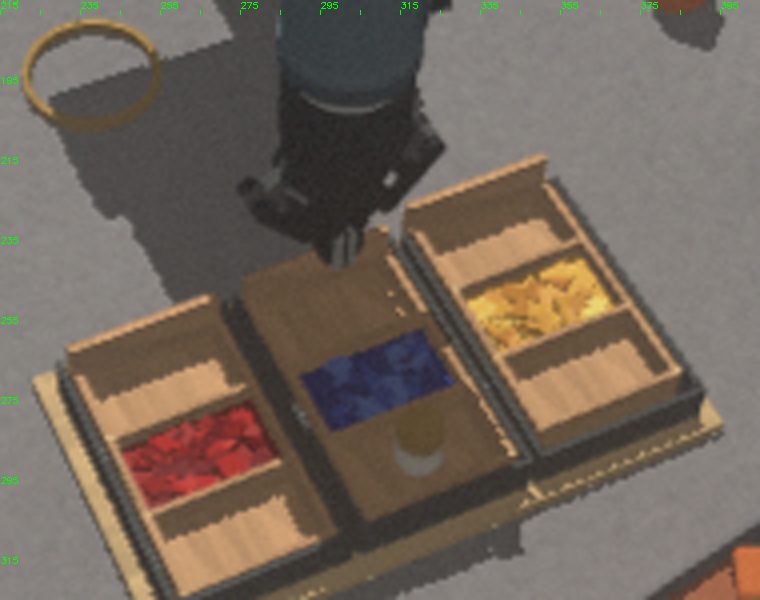

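The closed fingertips are over the blue well (tips near scene pixel (300,240)), with the knuckles clear of the yellow lip. Now I'll lower them into the well.

Call:
{"method": "step_arm", "body": {"xyz": [[0,0,-15],[0,0,-30],[0,0,-40],[0,0,-48],[0,0,-48]], "spin": [0,0,0,0,0], "fingers": [0,0,0,0,0]}}

```text
time_s: 7.7
eef_pos: [0.6591, -0.008, 0.0541]
eef_rot: [-0.456, -0.539, -0.458, 0.54]
wrist_force: [-0.2, 0.2, -0.2]
opening: -0.005
```

Call:
{"method": "step_arm", "body": {"xyz": [[0,0,-5],[0,0,-10],[0,0,-14],[0,0,-14]], "spin": [0,0,0,0], "fingers": [0,0,0,0]}}

```text
time_s: 8.1
eef_pos: [0.6601, -0.0081, 0.0416]
eef_rot: [-0.457, -0.539, -0.458, 0.54]
wrist_force: [-0.0, 0.3, 0.3]
opening: -0.001
```

```bash
python3 - <<'E'
from h import *
cv2.imwrite(f'pics/scene5.png',cv2.cvtColor(eyes.camera('scene'),cv2.COLOR_RGB2BGR))
o=ctrl.get_obs(); print(o['time_s'],o['eef_pos'],o['wrist_force'],o['opening'])
crop('pics/scene5.png','pics/scene5c.png',215,175,190,150,4)
E
```

```text
8.15 [ 0.6603 -0.0082  0.042 ] [0.1668 0.2001 1.0959] -0.00044941475408022895
```

View pics/scene5c.png

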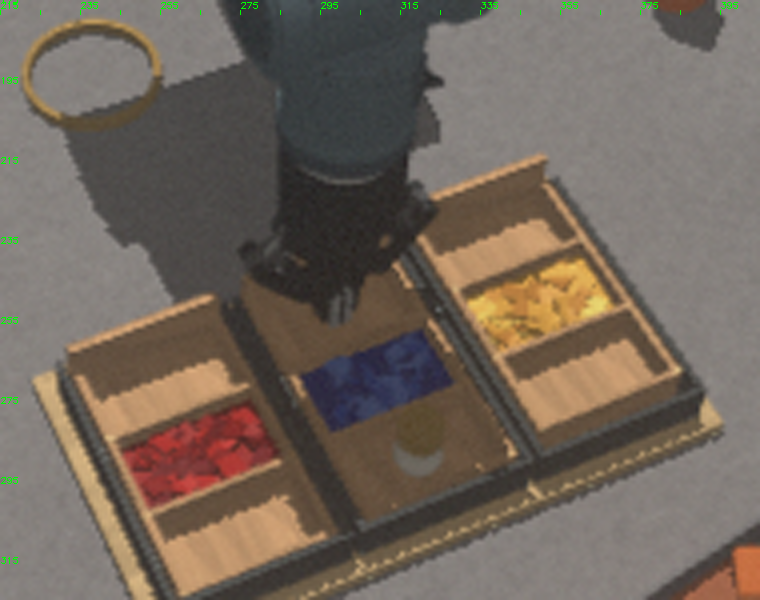

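The tips are inside the blue well, behind the lip, at about scene pixel (299,254), and the wrist force is near zero. I'll draw slowly towards -x of the tray, along (-0.987, +0.163).

Call:
{"method": "step_arm", "body": {"xyz": [[-3,0.5,0],[-6,1,0],[-8,1.3,0],[-10,1.7,0],[-12,2,0],[-14,2.3,0],[-16,2.6,0],[-18,3,0],[-20.5,3.4,0],[-23,3.8,0]], "spin": [0,0,0,0,0,0,0,0,0,0], "fingers": [0,0,0,0,0,0,0,0,0,0]}}

```text
time_s: 9.15
eef_pos: [0.6375, -0.0044, 0.0424]
eef_rot: [0.457, 0.539, 0.457, -0.539]
wrist_force: [1.9, -0.9, -0.9]
opening: 0.001
```

Call:
{"method": "step_arm", "body": {"xyz": [[-2.5,0.4,0],[-5.5,0.9,0],[-8.5,1.4,0],[-11.5,1.9,0],[-14.5,2.4,0],[-17.5,2.9,0],[-20.5,3.4,0],[-23.5,3.9,0],[-26.5,4.4,0],[-29.5,4.9,0]], "spin": [0,0,0,0,0,0,0,0,0,0], "fingers": [0,0,0,0,0,0,0,0,0,0]}}

```text
time_s: 10.15
eef_pos: [0.6078, 0.0006, 0.0424]
eef_rot: [0.457, 0.539, 0.457, -0.539]
wrist_force: [2.7, 2.0, 0.7]
opening: 0.001
```

```bash
python3 - <<'E'
from h import *
cv2.imwrite(f'pics/scene6.png',cv2.cvtColor(eyes.camera('scene'),cv2.COLOR_RGB2BGR))
o=ctrl.get_obs(); print(o['time_s'],o['eef_pos'],o['wrist_force'],o['opening'])
crop('pics/scene6.png','pics/scene6c.png',215,175,190,150,4)
E
```

```text
10.2 [0.6072 0.0007 0.0422] [1.6144 0.3928 0.3559] 0.00042580623366282296
```

View pics/scene6c.png

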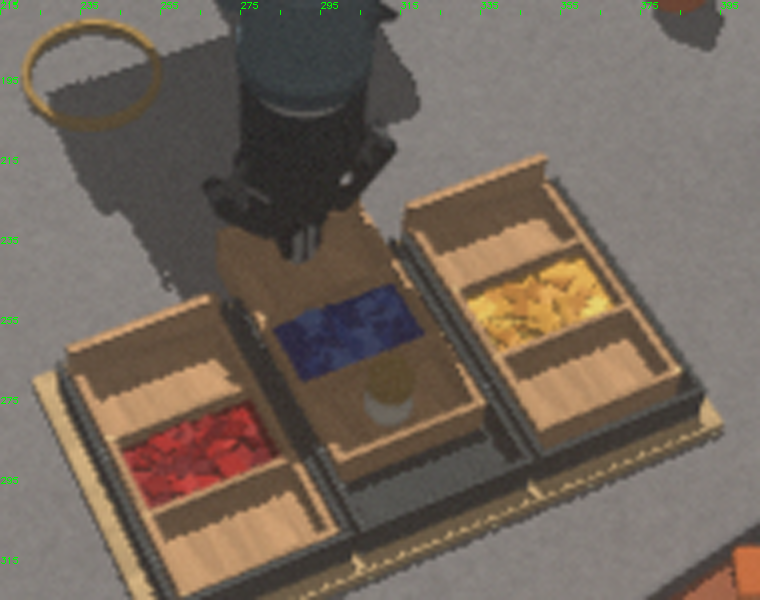

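The blue tray is following on about 2 N. The pot is upright at scene pixel (312,273), and red and yellow are unmoved. I'll continue, then slow down before the stop.

Call:
{"method": "step_arm", "body": {"xyz": [[-3,0.5,0],[-6,1,0],[-9,1.5,0],[-12,2,0],[-15,2.5,0],[-18,3,0],[-21,3.5,0],[-24,4,0],[-27,4.5,0],[-30,5,0]], "spin": [0,0,0,0,0,0,0,0,0,0], "fingers": [0,0,0,0,0,0,0,0,0,0]}}

```text
time_s: 11.2
eef_pos: [0.5777, 0.0056, 0.0423]
eef_rot: [0.457, 0.539, 0.457, -0.539]
wrist_force: [3.1, 0.8, -0.1]
opening: 0.0
```

Call:
{"method": "step_arm", "body": {"xyz": [[-3,0.5,0],[-6,1,0],[-9,1.5,0],[-12,2,0],[-14,2.3,0],[-16,2.6,0],[-18,3,0],[-19,3.1,0],[-20,3.3,0],[-21,3.5,0]], "spin": [0,0,0,0,0,0,0,0,0,0], "fingers": [0,0,0,0,0,0,0,0,0,0]}}

```text
time_s: 12.2
eef_pos: [0.5569, 0.0089, 0.0423]
eef_rot: [0.457, 0.539, 0.457, -0.539]
wrist_force: [2.0, 1.2, 0.2]
opening: 0.001
```

Call:
{"method": "step_arm", "body": {"xyz": [[-1,0.2,0],[-2,0.3,0],[-3,0.5,0]], "spin": [0,0,0], "fingers": [0,0,0]}}

```text
time_s: 12.5
eef_pos: [0.5539, 0.0095, 0.0423]
eef_rot: [-0.457, -0.539, -0.457, 0.539]
wrist_force: [2.5, 0.6, -0.3]
opening: 0.003
```

Call:
{"method": "step_arm", "body": {"xyz": [[-1,0.2,0],[-2,0.3,0]], "spin": [0,0], "fingers": [0,0]}}

```text
time_s: 12.7
eef_pos: [0.5519, 0.0098, 0.0423]
eef_rot: [0.457, 0.539, 0.457, -0.539]
wrist_force: [1.7, 1.9, 0.6]
opening: -0.002
```

Still only friction, so I'll keep going in 1 mm rows.

Call:
{"method": "step_arm", "body": {"xyz": [[-1,0.2,0],[-2,0.3,0]], "spin": [0,0], "fingers": [0,0]}}

```text
time_s: 12.9
eef_pos: [0.5505, 0.01, 0.0423]
eef_rot: [0.458, 0.54, 0.457, -0.539]
wrist_force: [7.8, 0.6, -5.1]
opening: -0.0
```

Call:
{"method": "step_arm", "body": {"xyz": [[-1,0.2,0],[-2,0.3,0]], "spin": [0,0], "fingers": [0,0]}}

```text
time_s: 13.1
eef_pos: [0.5505, 0.01, 0.0425]
eef_rot: [0.459, 0.541, 0.456, -0.538]
wrist_force: [16.0, 1.0, -12.9]
opening: -0.001
```

Call:
{"method": "step_arm", "body": {"xyz": [[-1,0.2,0],[-2,0.3,0]], "spin": [0,0], "fingers": [0,0]}}

```text
time_s: 13.3
eef_pos: [0.5504, 0.0098, 0.0429]
eef_rot: [0.46, 0.542, 0.454, -0.537]
wrist_force: [21.2, -1.2, -14.4]
opening: 0.001
```

The stop is reached: 21 N with no more travel at TCP x 0.5505, against about 0.55 predicted. I'll ease back off the lip, lift, and move away.

Call:
{"method": "step_arm", "body": {"xyz": [[1.5,-0.2,0],[3,-0.5,0],[5,-0.8,0],[9,-1.5,0],[14,-2.3,0],[17,-2.8,0],[17,-2.8,0],[17,-2.8,10],[17,-2.8,25],[17,-2.8,45]], "spin": [0,0,0,0,0,0,0,0,0,0], "fingers": [0,0,0,0,0,0,0,0,0,0]}}

```text
time_s: 14.3
eef_pos: [0.5624, 0.008, 0.0882]
eef_rot: [-0.457, -0.539, -0.458, 0.54]
wrist_force: [0.5, 0.5, -0.1]
opening: 0.004
```

Call:
{"method": "step_arm", "body": {"xyz": [[0,0,20],[0,0,50],[0,0,90],[-40,-20,110],[-80,-50,120],[-110,-80,120],[-140,-110,120],[-160,-130,120],[-160,-130,120],[-160,-130,120]], "spin": [0,0,0,0,0,0,0,0,0,0], "fingers": [0,0,0,0,0,0,0,0,0,0]}}

```text
time_s: 15.3
eef_pos: [0.4032, -0.1225, 0.2086]
eef_rot: [0.458, 0.54, 0.456, -0.539]
wrist_force: [0.7, -0.8, 0.5]
opening: -0.002
```

```bash
python3 - <<'E'
from h import *
for n in ('scene','top'):
    cv2.imwrite(f'pics/{n}7.png',cv2.cvtColor(eyes.camera(n),cv2.COLOR_RGB2BGR))
o=ctrl.get_obs(); print(o['time_s'],o['eef_pos'],o['dq'],o['wrist_force'],o['opening'])
crop('pics/scene7.png','pics/scene7c.png',215,175,190,150,4)
crop('pics/top7.png','pics/top7c.png',210,95,150,120,5)
E
```

```text
15.4 [ 0.4036 -0.1218  0.2081] [ 0.0143  0.0159 -0.0001 -0.0024 -0.0021 -0.0023] [-0.112   0.2192 -0.4946] 0.00077020323129492
```

View pics/scene7c.png

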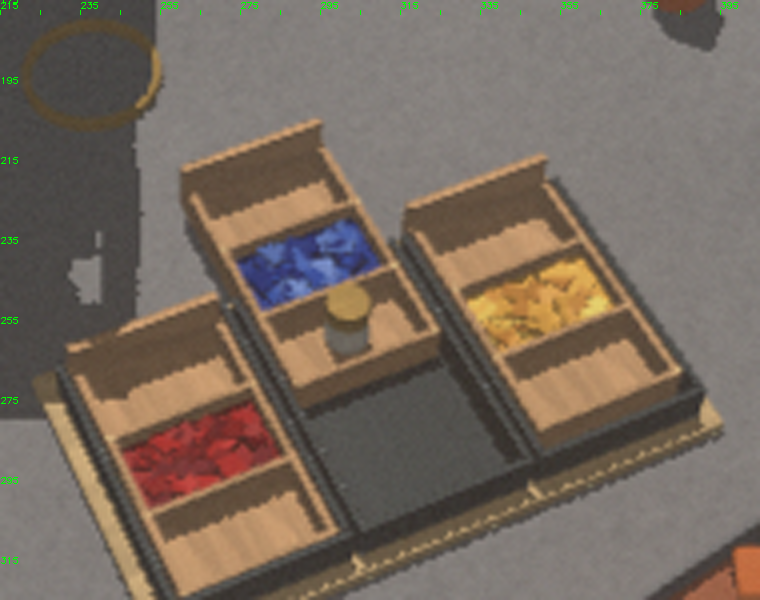

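View pics/top7c.png

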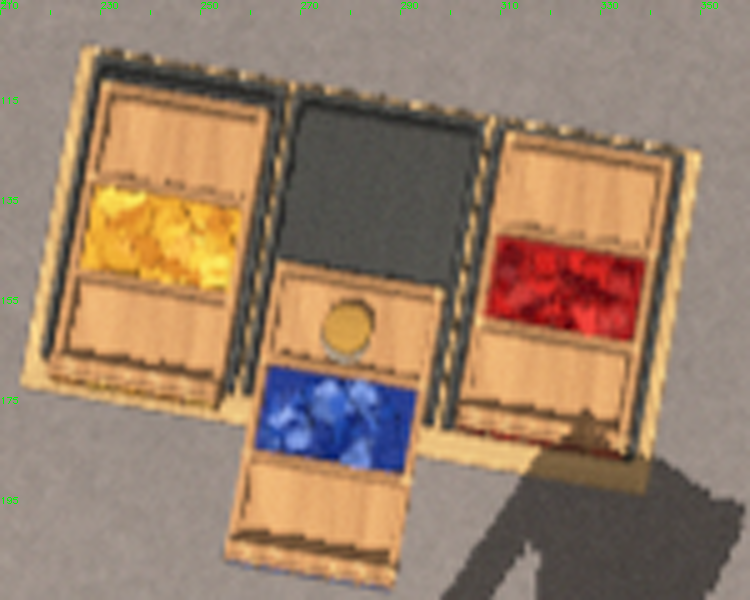

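View pics/top7.png

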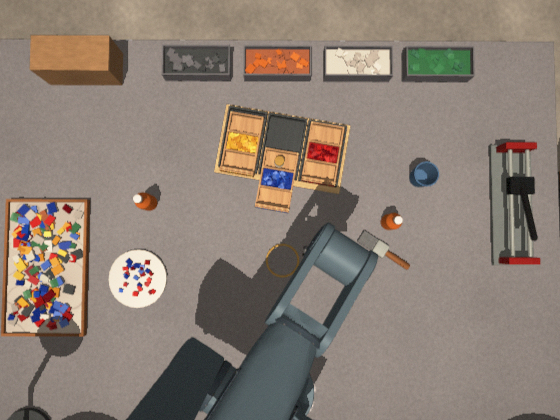

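Blue is out, with its lip at top-view pixel (272,207). The pot stands upright in the rear bay, red is home, and yellow and the things around look unmoved. One numeric check before handing in.

```bash
python3 - <<'E'
from h import *
def cen(f,lo,hi):
    i=cv2.cvtColor(cv2.imread(f),cv2.COLOR_BGR2HSV)[100:215,215:355]
    m=cv2.inRange(i,lo,hi); n,l,s,c=cv2.connectedComponentsWithStats(m); k=1+np.argmax(s[1:,4]); return c[k]+[215,100],s[k,4]
for nm,lo,hi in [('blue',(105,120,40),(130,255,255)),('red',(170,120,30),(180,255,255)),('yel',(22,150,120),(35,255,255))]:
    a,n0=cen('pics/top0.png',lo,hi);b,n1=cen('pics/top7.png',lo,hi)
    d=onz('top',*b,.03)-onz('top',*a,.03); print(nm,n0,n1,d,'shift',np.linalg.norm(d))
S=lambda x,y:(215+x/4-.4,175+y/4-.4)
p=onz('scene',*S(187,175),.062);q=onz('scene',*S(324,128),.062);m=(p+q)/2
print('blue lip rear mid',m,'travel',np.linalg.norm(m-[.639,-.0039,.062]))
E
```

```text
blue 439 443 [-0.0963  0.0161  0.    ] shift 0.09768863890198881
red 36 31 [ 0.0623 -0.0111  0.    ] shift 0.06329812345689412
yel 52 50 [-0.0003 -0.0005  0.    ] shift 0.0005561576252907784
blue lip rear mid [0.5439 0.0128 0.062 ] travel 0.09652220389703704
```

```bash
python3 -c "
from bench import hand_in
print(hand_in())"
```

```text
the job is handed in; nothing more can be done
None
```

I pushed the red tray home with the closed fingertips, then hooked the blue tray's lip from its finger well and drew it out to its stop. The arm then lifted away, and I handed in at about 15.4 s of the 48 s. `hand_in` gives no verdict.

- **Red:** it moved about 63 mm in. The force rose from about 2 N to about 13 N with no more travel, and the rear of the tray lines up with the case end.
- **Blue:** it moved about 98 mm by the top view and about 97 mm by the scene view, starting at most about 2.5 mm out. The force rose to about 25 N at the place I predicted for the stop. The 1 mm difference between views is within the calibration error.
- **Pot:** it looks upright in the rear bay in both views; I did not measure its tilt.
- **Yellow and surroundings:** the yellow tray shifted under 1 mm by the camera. By eye the bottles, ring, plate and cup look unmoved. The brush is partly hidden by the arm in the last top view, but what shows of it looks unmoved.
- **Arm:** it ended about 0.2 m up, clear of everything, with the wrist force at noise level.

No check failed. One early move stopped about 19 mm short of its target in free air, and I corrected it before touching anything.

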